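Load the butt-weld test jig with a stainless and a mild-steel coupon

ROBOT

A 6-joint arm with a two-finger parallel gripper is mounted at the origin on the work surface; the furniture and walls round the work are solid. World frame = base frame: x ahead of the robot, y to its left, z up, the work surface at z = 0. Lengths are in m, angles in rad, forces in N, time in s.
With the tool pointing down it reaches from about 0.25 to 0.775 m from the base axis. Payload 4 kg.
Tool frame: the origin (TCP) lies between the finger pads; the fingertips stand 14 mm ahead of it and the grasp point (between the pads) lies 5 mm behind it (nose_length is the distance from the TCP to the fingertips, in m); z points along the fingers, y is the line along which they close (so a half turn about z gives the same grasp; the last joint's range is limited). The gripper opens to 94 mm and grips with 3 to 60 N. Pads are 16 mm wide; open, the fingers measure 119 mm over their backs; the gripper's body (75 mm by 177 mm) begins 78 mm behind the grasp point.
Start: joints at [1.209, 0.087, 1.371, -0, 1.684, -0.103], TCP at [0.141, 0.532, 0.22] pointing down, gripper open.
Joint ranges: [-3.1, 3.1], [-0.76, 2.03], [0.27, 2.55], [-1.08, 4.22], [0.17, 2.65], [-2.57, 2.57]. Speed limits (rad/s): [2.79, 2.79, 3.14, 3.14, 3.14, 3.14].

INTERFACE

Orientations are given as [roll, pitch, yaw] about the fixed x, y, z axes, in that order (R = Rz(yaw) Ry(pitch) Rx(roll)).
In Python, from bench import * gives the robot as it stands.
- The arm moves only by the tool move_arm, never from a script. Its argument "steps" is one flat list of numbers, 7 for each row, row after row: the turn, a rotation vector about the world's x, y, z in rad, then the shift along the world's x, y, z in m, then the opening, from 0 (shut) to 1 (fully open). A call has 1 to 12 rows; each row is the pose to reach, as a shift and turn from the pose commanded when the call began; what a row does not reach only later rows make up. A row lasts 1/10 s, in which the tool goes at most 50 mm and 8.59 degrees, less where a joint would pass 70% of its speed; a pose out of reach is approached as far as the arm can. A call with a gripper value outside its range is refused whole. The fingers move at their own pace and stop on an object; the grip force is fixed at half the most. Time passes only in rows, so rows that repeat a pose let the fingers close. It gives the time, the measured TCP pose, the force, the opening and the grip force at its end, in the units of the state.
- get_obs(): the state, without advancing time (a new reading comes with each control period).
- snapshot(name): name is "scene" or "top" or "wrist"; returns (picture, depth): 480x640x3 uint8, red, green, blue; 480x640 float32, m along the optical axis (not along the pixel's ray), 0 where there is no reading.
- camera_model(name): a dict with "fx", "fy", "cx", "cy" (pixels), "k1" (the pictures are not rectified: a ray, as slopes to the right and down, at radius r is drawn at 1 + k1 r^2 times it, then the intrinsics apply), "rvec" (rotation vector, rad) and "tvec" (3), from world to camera coordinates, as OpenCV has them. Camera axes: x right, y down, z forward; pixel columns grow to the right and rows downward; lengths in m; the calibration is good to about 2 mm. A picture is of the moment at which its call begins: read the wrist's pose just before it. camera_model takes no time and is no camera call; for the wrist camera it gives the pose at the moment of the call.
- close_job(): hands the job in; it is judged then, once.
Trained networks look in the newest picture that a camera, given by its name, has taken for a name from the list of things; names that differ only in an ending like _2 or _b are one class to them, and where a whole thing is asked for, a point or a joint stands for the part that bears it (a point fixed in the world has none). Each returns a list of dicts, best first, with "score" (0 to 1); they miss things now and then, are a little off and sometimes report something else, mostly with a low value. They report only what shows in the picture. A call takes as long as a camera call. They do not tell look-alikes from the thing itself.
- silhouettes(camera, target): "pixels" (480x640 bool, what is visible of it) and "uv" ([column, row] in pixels, amid what is visible of it).
- spot_point(camera, target): "uv" ([column, row] in pixels: a listed point, or the origin of a listed thing).
The state is a dict: "time": time; "joint_positions": joint angles; "qvel": joint speeds; "joint_torque": joint torques, N m; "tool_pos": TCP position; "ee_rot": TCP orientation; "wrist_force": force on the tool from outside, world axes, zero at the start; "wrist_torque": the same for the moment, N m; "width": finger opening in m; "finger_force": force on a finger pad.
Only numpy, scipy, OpenCV 4.12 (cv2) and the standard library are available. Lean on these libraries where they do the work, as an engineer would, in place of code of your own. Each camera call takes 0.05 s, during which the arm holds its last target. There are 200 camera calls.

TASK

Load the weld test jig for a stainless-to-mild-steel butt joint: seat the copper backing bar flat between the locating lips in the middle, then lay the bright stainless coupon on the blue rest and the dark mild-steel coupon on the black rest, in line and end to end, their inner ends on the copper bar with only a few millimetres of root gap between them. Then lower the blue drilled strap over the two studs beside the blue rest and the black strap over the two beside the black rest (blue tooling is for stainless only), each lying flat on its coupon. Let go of everything, and leave the tee-shaped coupon and the brass block where they lie.

Things in the scene. Friction and masses are not known exactly. Their poses are not given: they have to be found in the camera images.
- jig: Fixed jig: blue-grey base 116 x 240 x 10 mm, origin under its centre, y along its length. Rests at y = +85 and -85. Four 10 mm studs at x = +-40, y = +-85, their taper tips 59 mm over the table. In the middle, on the base top, steel lips 5 mm high bound an 88 (x) x 48 (y) mm place for the copper bar. Coupons in place: long axis on the jig's y line, centres at about y = +-52.5, undersides at 30 mm.
- blue_rest: Blue block fixed on the jig at one end (either end), 44 mm across the jig, 46 mm along it, 20 mm high; supports the outer half of the stainless coupon. Origin under its centre, midway between two studs, 10 mm over the table (it stands on the base); axes parallel to the jig's.
- black_rest: Black block fixed on the jig at the other end, same size and frame as the blue rest; supports the outer half of the dark coupon.
- copper_bar: Loose orange copper backing bar 40 (x) x 80 (y) x 20 (z) mm with a shallow groove down the middle of its top along y. Origin under its centre. In the jig its length lies across the jig (its y along the jig's x), its underside on the base top at 10 mm. Grip it across the 40 mm, fingertips 6 mm or more over its underside, clear of the lips. 0.5 kg.
- stainless_coupon: Loose bright flat strip of stainless steel 50 (x) x 100 (y) x 5 (z) mm, plain. Origin under its centre. It lies flat on the table: lift it by the long edges with the fingertips just over the table. 0.19 kg.
- dark_coupon: Loose dark grey flat strip of mild steel 50 (x) x 100 (y) x 5 (z) mm, plain. Origin under its centre. It lies flat on the table: lift it by the long edges with the fingertips just over the table. 0.19 kg.
- blue_strap: Loose blue hold-down bar 30 (x) x 110 (y) x 12 (z) mm with two 15 mm through holes at y = +-40. Origin under its centre. In place it lies across the jig on the stainless coupon, underside 35 mm over the table, a stud through each hole, centred over the blue rest. 0.22 kg.
- black_strap: Loose black hold-down bar, same size and holes as the blue strap; in place it lies across the jig on the dark coupon, centred over the black rest.
- tee_coupon: Bystander: dark tee-shaped practice weld 50 x 120 mm, 43 mm high, origin under its centre. Leave it.
- brass_block: Bystander: plain yellow brass block 30 x 50 x 25 mm, origin under its centre, near the vice. Leave it.
Things that resemble listed ones, but are neither listed nor needed, are in the scene too. Of the things that look like the copper_bar, the larger one is meant.

How it is judged:
On the way, in this order (a step that is already met when the one before it is completed fails the run):
1. the copper bar is seated in the jig (z of copper_bar in the frame of jig between 0.0085 and 0.012 m and horizontal distance between copper_bar and jig below 0.008 m and angle between the y axis of copper_bar and the x axis of jig, either way round below 0.2 rad and angle between copper_bar's own z axis and vertical below 0.05 rad), for 0.2 s.
2. both coupons lie on their rests and the copper bar (all of step 1 and z of stainless_coupon in the frame of jig between 0.0285 and 0.0325 m and x of stainless_coupon in the frame of jig between -0.008 and 0.008 m and horizontal distance between stainless_coupon and blue_rest below 0.042 m and horizontal distance between each of stainless_coupon, dark_coupon and jig below 0.06 m and angle between the y axis of each of stainless_coupon, dark_coupon and the y axis of jig, either way round below 0.12 rad and angle between each of stainless_coupon, dark_coupon's own z axis and vertical below 0.05 rad and z of dark_coupon in the frame of jig between 0.0285 and 0.0325 m and x of dark_coupon in the frame of jig between -0.008 and 0.008 m and horizontal distance between dark_coupon and black_rest below 0.042 m and horizontal distance between stainless_coupon and dark_coupon between 0.101 and 0.11 m), for 0.2 s.
3. both straps are down over their studs (z of blue_strap in the frame of jig between 0.0335 and 0.038 m and horizontal distance between blue_strap and blue_rest below 0.008 m and angle between the y axis of each of blue_strap, black_strap and the x axis of jig, either way round below 0.12 rad and angle between each of blue_strap, black_strap's own z axis and vertical below 0.05 rad and z of black_strap in the frame of jig between 0.0335 and 0.038 m and horizontal distance between black_strap and black_rest below 0.008 m), for 0.2 s.
At the end, for the whole second after the job is handed in: Bar flat between the lips, centred within 8 mm; each coupon flat on its own rest and the bar, within 8 mm of the centre line and 7 degrees, root gap 1 to 10 mm; each strap flat on the coupon over its own rest with both studs through, centred within 8 mm; all at rest (all of step 2 and all of step 3 and linear speed of each of copper_bar, stainless_coupon, dark_coupon, blue_strap, black_strap below 0.02 m/s); the robot touches nothing.
It fails at once if the tee coupon is moved by more than 20 mm (distance of tee_coupon from where it was at the start of the episode above 0.02 m).
It fails at once if the brass block is moved by more than 20 mm (distance of brass_block from where it was at the start of the episode above 0.02 m).
It also fails if it takes over 125 s, if anything falls off the work surface, if the arm or the gripper's body presses on something with over 40 N, if the wrist force passes 120 N, or if a joint passes its speed limit or range.

## Working session

There is one attempt and no reset: what is moved stays moved. The work goes in short steps, Python scripts to look and compute and a tool call to move; the robot and the scene stay as the last step left them, time stands still between calls to the robot, and variables do not carry over. Pictures are saved under pics/ and viewed, at most 19 in all, crops included, and the job is handed in when it is done.

Besides the shell and the picture viewer there is one more tool, called in YAML: its name, and indented under it one key for each argument. move_arm: Moves the arm, as the interface text tells. Its arguments: {"type":"object","properties":{"steps":{"type":"array"}},"required":["steps"]}

```bash
mkdir -p pics; ls; python3 - <<'E'
from bench import *
import cv2,numpy as np
for n in ("scene","top"):
    p,d=snapshot(n); cv2.imwrite(f"pics/{n}0.png",p[:,:,::-1]); np.savez(f"{n}0.npz",p=p,d=d); print(camera_model(n))
o=get_obs();print(o)
E
```

```text
pics
{'fx': 489.66009614485324, 'fy': 489.66009614485324, 'cx': 316.4635849908738, 'cy': 239.1471432777012, 'k1': -0.008504050996521729, 'rvec': array([ 0.94787906, -2.57837477,  0.92453109]), 'tvec': array([0.42889156, 0.2141385 , 1.36968882])}
{'fx': 452.9205026460539, 'fy': 452.9205026460539, 'cx': 314.91800441373545, 'cy': 232.54653889828427, 'k1': 0.036036432928222735, 'rvec': array([ 2.15208886, -2.14336957,  0.11541063]), 'tvec': array([0.09434354, 0.49632061, 1.03178386])}
{'time': 0.1, 'joint_positions': array([ 1.20887020e+00,  8.78751718e-02,  1.37207161e+00, -3.16273292e-05,
        1.68362411e+00, -1.03085960e-01]), 'qvel': array([-0.00134714, -0.001731  , -0.00538009, -0.00043431,  0.00079835,
        0.00193385]), 'joint_torque': array([ 1.74764864e-03, -3.41251624e+01, -3.03303874e+01,  7.20498478e-02,
        3.04632972e-02, -1.13726826e-04]), 'tool_pos': array([0.14061875, 0.53123702, 0.21844044]), 'ee_rot': array([-3.13962168e+00, -1.72300893e-04,  2.88274879e+00]), 'wrist_force': array([0.19616493, 0.39454244, 0.33471062]), 'wrist_torque': array([ 0.0145636 ,  0.03127706, -0.02109331]), 'finger_force': 0.0, 'width': 0.09381446446249837}
```

View pics/top0.png

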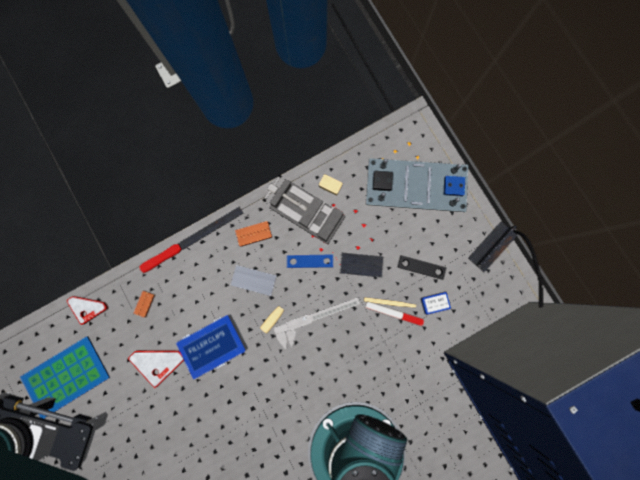

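View pics/scene0.png

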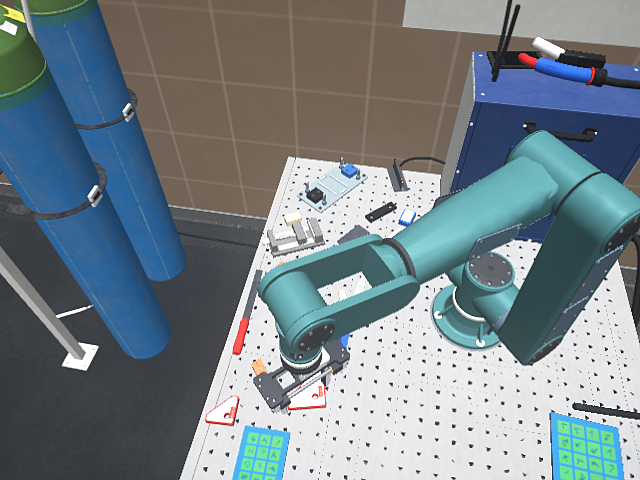

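```bash
cat > h.py <<'E'
from bench import *
import cv2,numpy as np
from scipy.spatial.transform import Rotation as R
def w_at(m,uv,z):
    uv=np.atleast_2d(np.array(uv,float)); xd=(uv-[m['cx'],m['cy']])/[m['fx'],m['fy']]
    x=xd.copy()
    for _ in range(10): x=xd/(1+m['k1']*(x**2).sum(1,keepdims=True))
    Rm=R.from_rotvec(m['rvec']).as_matrix(); c=-Rm.T@m['tvec']
    r=np.c_[x,np.ones(len(x))]@Rm
    return c+r*((z-c[2])/r[:,2])[:,None], r, c
def w_depth(m,uv,d):
    _,r,c=w_at(m,uv,0.); return c+r*np.asarray(d)[:,None]
def rect(m,mask,z):
    """min-area rectangle of a mask's boundary laid on plane z: centre, long, short, yaw of the long side"""
    cs,_=cv2.findContours(mask.astype(np.uint8),cv2.RETR_EXTERNAL,cv2.CHAIN_APPROX_NONE)
    c=max(cs,key=cv2.contourArea)[:,0,:]
    P=w_at(m,c,z)[0][:,:2].astype(np.float32)
    (x,y),(a,b),t=cv2.minAreaRect(P*1000)
    if a<b: a,b,t=b,a,t+90
    return round(x/1000,4),round(y/1000,4),round(a,1),round(b,1),round((t+90)%180-90,1)
def look(cam,zs,save=None):
    m=camera_model(cam); p,d=snapshot(cam)
    if save: cv2.imwrite(f"pics/{save}.png",p[:,:,::-1])
    for n,z in zs.items():
        for s in silhouettes(cam,n)[:4]:
            px=s['pixels']
            if px.sum()<20: continue
            vu=np.argwhere(px); dd=d[px]; ok=dd>0
            zz=np.median(w_depth(m,vu[ok][:,::-1],dd[ok])[:,2]) if ok.any() else -1
            print(n,round(s['score'],2),np.round(s['uv']),'rect',rect(m,px,z),'z',round(float(zz),4))
    return m,p,d
Z=dict(copper_bar=.02,stainless_coupon=.005,dark_coupon=.005,blue_strap=.012,black_strap=.012,tee_coupon=.04,brass_block=.025,blue_rest=.03,black_rest=.03,jig=.01)
E
python3 - <<'E'
from h import *
look("top",Z)
m=camera_model("wrist");print(m)
p,d=snapshot("wrist");cv2.imwrite("pics/w0.png",p[:,:,::-1])
a=cv2.imread("pics/top0.png")
c=np.hstack([cv2.resize(a[y-40:y+40,x-40:x+40],(380,380),interpolation=cv2.INTER_CUBIC) for x,y in((254,233),(144,303))]);cv2.imwrite("pics/cop.png",c)
E
```

```text
copper_bar 0.86 [256. 232.] rect (0.4941, 0.2451, 78.4, 40.1, -73.7) z 0.0204
copper_bar 0.65 [143. 306.] rect (0.3294, 0.4942, 60.3, 35.6, -19.0) z 0.0139
stainless_coupon 0.71 [253. 281.] rect (0.3851, 0.243, 102.2, 51.9, 75.7) z 0.0057
dark_coupon 0.75 [361. 263.] rect (0.4239, -0.013, 99.8, 51.9, 84.6) z 0.0057
dark_coupon 0.2 [493. 243.] rect (0.4722, -0.3283, 137.2, 53.3, -42.4) z 0.0065
blue_strap 0.71 [308. 262.] rect (0.4303, 0.1117, 107.1, 28.5, -89.8) z 0.0127
black_strap 0.84 [420. 267.] rect (0.4172, -0.1556, 109.2, 31.3, 74.1) z 0.0123
tee_coupon 0.93 [494. 243.] rect (0.4679, -0.3138, 125.7, 49.7, -42.4) z 0.0067
brass_block 0.86 [326. 185.] rect (0.612, 0.0627, 50.8, 33.7, 62.9) z 0.0254
blue_rest 0.56 [451. 185.] rect (0.6079, -0.2328, 44.4, 43.9, 88.4) z 0.0303
black_rest 0.58 [381. 180.] rect (0.6217, -0.0625, 48.3, 47.7, -9.3) z 0.0304
jig 0.85 [414. 183.] rect (0.6166, -0.147, 242.5, 116.4, 85.8) z 0.0109
{'fx': 392.61803237949516, 'fy': 392.61803237949516, 'cx': 316.6330274357821, 'cy': 232.81953248429184, 'k1': -0.08945798751972177, 'rvec': array([-2.31158088, -1.77814708, -0.24452666]), 'tvec': array([-0.54986652, -0.02843809,  0.39052769])}
```

View pics/cop.png

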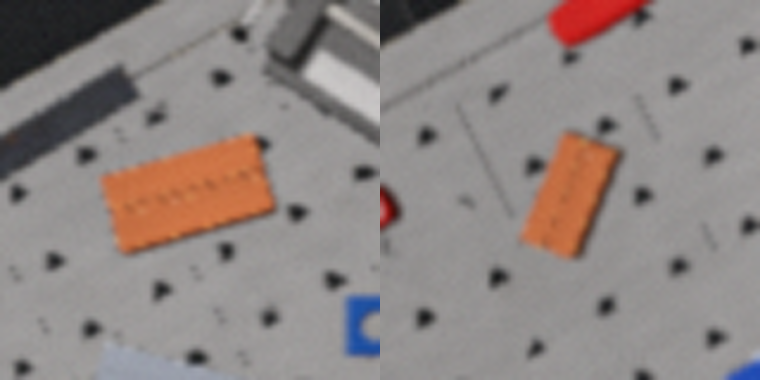

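View pics/w0.png

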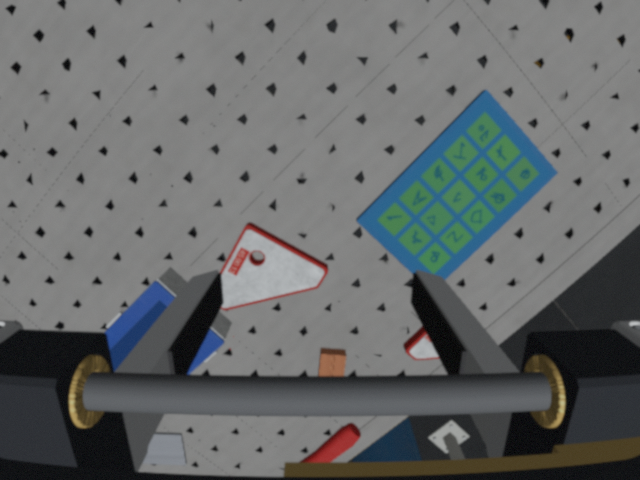

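```bash
cat >> h.py <<'E'
def tool():
    o=get_obs(); return np.array(o['tool_pos']),R.from_euler('xyz',o['ee_rot']).as_matrix(),o
E
python3 - <<'E'
from h import *
m=camera_model("wrist");t,T,o=tool()
Rm=R.from_rotvec(m['rvec']).as_matrix();c=-Rm.T@m['tvec']
print("cam in tool",T.T@(c-t),"axis in tool",T.T@Rm[2], "camx",T.T@Rm[0], o['ee_rot'])
mt=camera_model("top")
for uv in ((270,185),(318,241),(242,212),(344,205)): print(uv,w_at(mt,uv,.03)[0][0])
P=w_at(m,[[320,340],[320,200],[320,100]],0)[0];print("seen",(P-t)@T)
E
```

```text
cam in tool [ 0.07733939 -0.00041825 -0.16472925] axis in tool [-2.68841966e-01  5.78743673e-04  9.63184127e-01] camx [-4.74762508e-04  9.99999618e-01 -7.33379546e-04] [3.14146897e+00 2.64429621e-05 2.88278307e+00]
(270, 185) [0.61034233 0.20427975 0.03      ]
(318, 241) [0.47621926 0.08905644 0.03      ]
(242, 212) [0.5448276  0.26964705 0.03      ]
(344, 205) [0.56217006 0.02784639 0.03      ]
seen [[-0.15322469  0.003485    0.21954178]
 [ 0.00393699  0.00317412  0.21953758]
 [ 0.09935042  0.00303032  0.21953504]]
```

move_arm:
  steps: [0,0,0.178,0.53,-0.684,0.06,1,0,0,0.178,0.53,-0.684,0.06,1,0,0,0.178,0.53,-0.684,0.06,1,0,0,0.178,0.53,-0.684,0.06,1,0,0,0.178,0.53,-0.684,0.06,1,0,0,0.178,0.53,-0.684,0.06,1,0,0,0.178,0.53,-0.684,0.06,1,0,0,0.178,0.53,-0.684,0.06,1,0,0,0.178,0.53,-0.684,0.06,1,0,0,0.178,0.53,-0.684,0.06,1,0,0,0.178,0.53,-0.684,0.06,1,0,0,0.178,0.53,-0.684,0.06,1]

```text
time: 1.9
tool_pos: [0.5068, 0.0586, 0.2613]
ee_rot: [3.141, 0.001, 3.06]
wrist_force: [0.2, 0.0, 0.6]
width: 0.094
finger_force: 0.0
```

move_arm:
  steps: [0,0,0,0.164,-0.205,0.018,1,0,0,0,0.164,-0.205,0.018,1,0,0,0,0.164,-0.205,0.018,1,0,0,0,0.164,-0.205,0.018,1,0,0,0,0.164,-0.205,0.018,1,0,0,0,0.164,-0.205,0.018,1,0,0,0,0.164,-0.205,0.018,1,0,0,0,0.164,-0.205,0.018,1]

```text
time: 2.7
tool_pos: [0.6697, -0.1441, 0.2785]
ee_rot: [3.141, -0.001, 3.061]
wrist_force: [0.9, 0.5, -0.2]
width: 0.0941
finger_force: 0.0
```

```bash
python3 - <<'E'
from h import *
print(get_obs()['tool_pos'],get_obs()['ee_rot'])
m,p,d=look("wrist",{k:Z[k] for k in("jig","blue_rest","black_rest","blue_strap","black_strap","dark_coupon")},"w1")
np.savez("w1.npz",p=p,d=d,**m)
E
```

```text
[ 0.66968753 -0.14407342  0.27854746] [ 3.14085469e+00 -7.87581100e-04  3.06084477e+00]
jig 0.61 [309. 143.] rect (0.6186, -0.15, 238.8, 115.5, 85.9) z 0.0096
blue_rest 0.84 [229. 149.] rect (0.6119, -0.2329, 50.4, 45.3, 84.9) z 0.0293
black_rest 0.94 [386. 151.] rect (0.6245, -0.067, 48.3, 44.5, 87.5) z 0.0295
black_rest 0.35 [307. 144.] rect (0.617, -0.1495, 228.3, 111.1, 86.0) z 0.0096
```

View pics/w1.png

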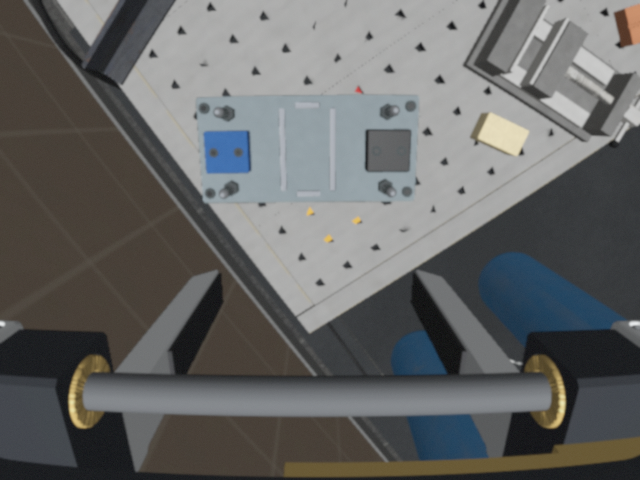

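```bash
cat >> h.py <<'E'
def proj(m,P):
    k=np.array([m['k1'],0,0,0,0]); 
    K=np.array([[m['fx'],0,m['cx']],[0,m['fy'],m['cy']],[0,0,1]])
    return cv2.projectPoints(np.atleast_2d(np.asarray(P,float)),m['rvec'],m['tvec'],K,k)[0][:,0]
E
python3 - <<'E'
from h import *
m=camera_model("wrist");t,T,o=tool()
p=np.load("w1.npz")['p']
for x in(-.008,.008):
  for y in(-.047,.047,-.0595,.0595): print(x,y,proj(m,t+T@[x,y,.014]).round(1))
# jig overlay at two estimates
def J(c,yaw,pts):
    a=np.radians(yaw-90); r=np.array([[np.cos(a),-np.sin(a)],[np.sin(a),np.cos(a)]])
    pts=np.array(pts,float); return np.c_[pts[:,:2]@r.T+c,pts[:,2]]
im=cv2.resize(p[80:320,180:440,::-1],None,fx=3,fy=3,interpolation=cv2.INTER_CUBIC)
im=im[:600]
Q=J((.6186,-.150),85.9,[[sx*.058,sy*.12,.01] for sx,sy in((1,1),(1,-1),(-1,-1),(-1,1))]+[[sx*.04,sy*.085,.059] for sx in(1,-1) for sy in(1,-1)]+[[sx*.022,sy*.085+u*.023,.03] for sx in(1,-1) for sy in(1,-1) for u in (1,-1)])
for u,v in proj(m,Q): cv2.circle(im,(int((u+.5-180)*3),int((v+.5-80)*3)),3,(0,0,255),1)
cv2.imwrite("pics/ov1.png",im)
E
```

```text
-0.008 -0.047 [[223.7 301.2]]
-0.008 0.047 [[411.4 301.1]]
-0.008 -0.0595 [[199.1 301. ]]
-0.008 0.0595 [[436.  300.8]]
0.008 -0.047 [[221.5 271.3]]
0.008 0.047 [[413.7 271.2]]
0.008 -0.0595 [[196.3 271.2]]
0.008 0.0595 [[438.8 271.1]]
```

View pics/ov1.png

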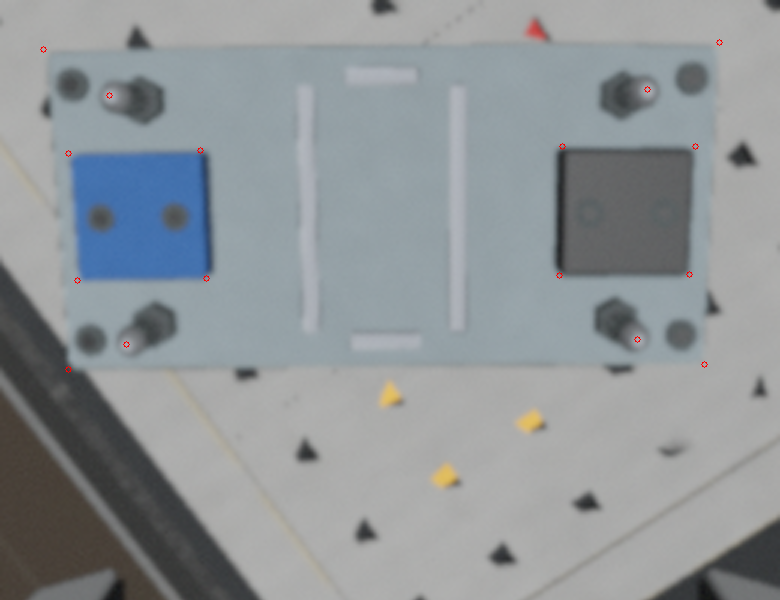

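move_arm:
  steps: [0,0,-1.206,-0.174,0.386,-0.06,1,0,0,-1.206,-0.174,0.386,-0.06,1,0,0,-1.206,-0.174,0.386,-0.06,1,0,0,-1.206,-0.174,0.386,-0.06,1,0,0,-1.206,-0.174,0.386,-0.06,1,0,0,-1.206,-0.174,0.386,-0.06,1,0,0,-1.206,-0.174,0.386,-0.06,1,0,0,-1.206,-0.174,0.386,-0.06,1,0,0,-1.206,-0.174,0.386,-0.06,1,0,0,-1.206,-0.174,0.386,-0.06,0.55,0,0,-1.206,-0.174,0.386,-0.06,0.55,0,0,-1.206,-0.174,0.386,-0.06,0.55]

```text
time: 4.25
tool_pos: [0.4963, 0.2409, 0.2193]
ee_rot: [3.141, 0.001, 1.854]
wrist_force: [1.0, 0.2, -0.1]
width: 0.0737
finger_force: 0.0
```

```bash
python3 - <<'E'
from h import *
print(get_obs()['tool_pos'],get_obs()['ee_rot'],get_obs()['width'])
m,p,d=look("wrist",{k:Z[k] for k in("copper_bar","stainless_coupon","blue_strap")},"w2")
E
```

```text
[0.49626351 0.24088259 0.219268  ] [3.14067847e+00 5.81429993e-04 1.85441374e+00] 0.07371887743800325
copper_bar 0.72 [319. 201.] rect (0.496, 0.2445, 79.9, 39.9, -73.7) z 0.0192
stainless_coupon 0.56 [208. 168.] rect (0.3868, 0.2427, 100.5, 50.6, 75.3) z 0.0044
stainless_coupon 0.32 [319. 204.] rect (0.4971, 0.2412, 84.3, 42.7, -74.1) z 0.0192
blue_strap 0.81 [228. 265.] rect (0.4311, 0.1581, 32.2, 20.7, 9.7) z 0.0109
```

View pics/w2.png

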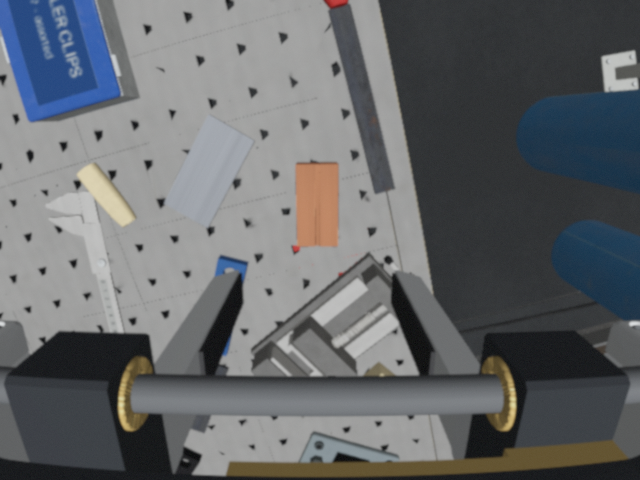

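```bash
cat >> h.py <<'E'
def cmask(p,lo,hi,uv):
    """HSV-thresholded blob at or nearest uv"""
    h=cv2.cvtColor(p,cv2.COLOR_RGB2HSV); k=cv2.inRange(h,np.array(lo),np.array(hi))
    n,l,st,ce=cv2.connectedComponentsWithStats(k)
    c=[i for i in range(1,n) if st[i,4]>150]
    i=min(c,key=lambda i:np.hypot(*(ce[i]-uv))); return l==i
E
python3 - <<'E'
from h import *
m=camera_model("wrist"); p,d=snapshot("wrist")
t,T,o=tool()
k=cmask(p,(3,110,80),(18,255,255),(318,204)); print(t,o['ee_rot'],k.sum(),rect(m,k,.02))
s=cmask(p,(85,12,100),(125,80,255),(210,170)); print(s.sum(),rect(m,s,.005))
E
```

```text
[0.49647776 0.24059397 0.21898552] [3.14121618e+00 7.34103873e-05 1.85301453e+00] 3217 (0.4953, 0.2436, 80.6, 38.8, -73.1)
5090 (0.3863, 0.2427, 99.5, 51.5, 76.0)
```

move_arm:
  steps: [0,0,0,-0.001,0.0035,-0.05,0.55,0,0,0,-0.001,0.0035,-0.1,0.55,0,0,0,-0.001,0.0035,-0.14,0.55,0,0,0,-0.001,0.0035,-0.17,0.55,0,0,0,-0.001,0.0035,-0.19,0.55,0,0,0,-0.001,0.0035,-0.1975,0.55,0,0,0,-0.001,0.0035,-0.1975,0.55,0,0,0,-0.001,0.0035,-0.1975,0,0,0,0,-0.001,0.0035,-0.1975,0,0,0,0,-0.001,0.0035,-0.1975,0,0,0,0,-0.001,0.0035,-0.1975,0,0,0,0,-0.001,0.0035,-0.1975,0]

```text
time: 5.7
tool_pos: [0.496, 0.2454, 0.0232]
ee_rot: [3.138, 0.0, 1.855]
wrist_force: [0.3, -0.9, 5.6]
width: 0.0394
finger_force: 30.0
```

move_arm:
  steps: [0,0,0,0,0,0.05,0,0,0,0,0,0,0.1,0,0,0,0,0,0,0.14,0,0,0,1.215,0.123,-0.395,0.14,0,0,0,1.215,0.123,-0.395,0.14,0,0,0,1.215,0.123,-0.395,0.14,0,0,0,1.215,0.123,-0.395,0.14,0,0,0,1.215,0.123,-0.395,0.14,0,0,0,1.215,0.123,-0.395,0.14,0,0,0,1.215,0.123,-0.395,0.14,0,0,0,1.215,0.123,-0.395,0.14,0,0,0,1.215,0.123,-0.395,0.14,0]

```text
time: 6.9
tool_pos: [0.6174, -0.1527, 0.1591]
ee_rot: [3.141, -0.003, 3.073]
wrist_force: [0.3, 0.8, -3.5]
width: 0.0398
finger_force: 30.0
```

move_arm:
  steps: [0,0,0,0,0,0,0,0,0,0,0,0,0,0]

```text
time: 7.1
tool_pos: [0.617, -0.1505, 0.159]
ee_rot: [3.14, -0.004, 3.067]
wrist_force: [-0.1, 0.3, -3.6]
width: 0.0396
finger_force: 30.0
```

```bash
python3 - <<'E'
from h import *
m=camera_model("wrist"); p,d=snapshot("wrist");t,T,o=tool();cv2.imwrite("pics/w3.png",p[:,:,::-1])
print(t,o['ee_rot'],o['width'])
k=cmask(p,(3,110,60),(18,255,255),(318,290)); r=rect(m,k,t[2]-.0232+.02);print(k.sum(),r,((np.array([*r[:2],0])-t)@T)[:2], np.argwhere(k).min(0),np.argwhere(k).max(0))
E
```

```text
[ 0.6170581  -0.14938994  0.15950882] [ 3.13981226 -0.00325988  3.0689685 ] 0.039537249451000504
13345 (0.6165, -0.151, 81.0, 40.4, -4.4) [-8.01768826e-05 -1.93029408e-03] [210 273] [370 360]
```

View pics/w3.png

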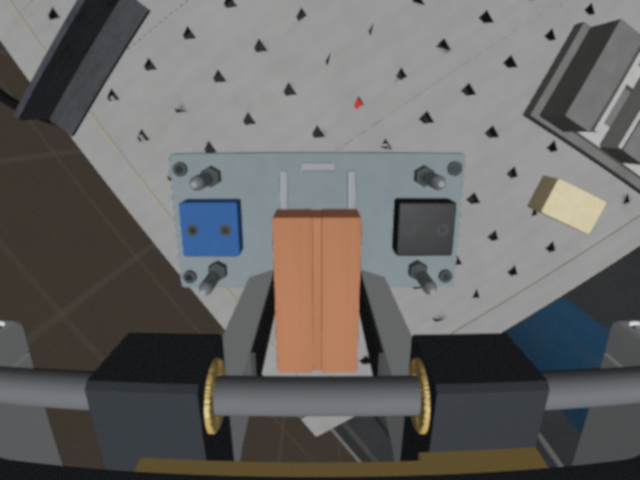

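```bash
cat >> h.py <<'E'
def jigpose(m,p=None,cam="wrist"):
    b=silhouettes(cam,"blue_rest")[0]['pixels'];k=silhouettes(cam,"black_rest")[0]['pixels']
    rb=np.array(rect(m,b,.03)[:2]);rk=np.array(rect(m,k,.03)[:2])
    v=rk-rb; return (rb+rk)/2,np.hypot(*v),np.degrees(np.arctan2(v[1],v[0])),rb,rk
E
python3 - <<'E'
from h import *
for _ in range(3):
    m=camera_model("wrist"); p,d=snapshot("wrist");t,T,o=tool()
    k=cmask(p,(3,110,60),(18,255,255),(318,290)); r=rect(m,k,t[2]-.0032)
    j=jigpose(m); print(t,o['ee_rot'][2],'bar',r,'jig',j)
m=dict(np.load("w1.npz")); 
E
```

```text
[ 0.6172153  -0.1488047   0.16004012] 3.0701403353229324 bar (0.6165, -0.1499, 81.0, 40.4, -4.3) jig (array([ 0.6166 , -0.14995]), np.float64(0.1655211466852499), np.float64(85.91191697607377), array([ 0.6107, -0.2325]), array([ 0.6225, -0.0674]))
[ 0.61765893 -0.14844733  0.16123963] 3.071531882696416 bar (0.6171, -0.1489, 81.2, 40.4, -4.1) jig (array([ 0.6162 , -0.15005]), np.float64(0.16572063842503143), np.float64(85.91684649515314), array([ 0.6103, -0.2327]), array([ 0.6221, -0.0674]))
[ 0.61786913 -0.14895291  0.16161622] 3.0710776991458277 bar (0.6179, -0.1493, 81.9, 40.5, -3.3) jig (array([ 0.6164, -0.1498]), np.float64(0.1648821397241072), np.float64(85.61728565198894), array([ 0.6101, -0.232 ]), array([ 0.6227, -0.0676]))
```

move_arm:
  steps: [0,0,0,0.001,-0.0005,-0.05,0,0,0,0,0.001,-0.0005,-0.09,0,0,0,0,0.001,-0.0005,-0.11,0,0,0,0,0.001,-0.0005,-0.115,0,0,0,0,0.001,-0.0005,-0.12,0,0,0,0,0.001,-0.0005,-0.123,0,0,0,0,0.001,-0.0005,-0.125,0,0,0,0,0.001,-0.0005,-0.127,0,0,0,0,0.001,-0.0005,-0.127,0]

```text
time: 8.5
tool_pos: [0.6192, -0.1506, 0.035]
ee_rot: [-3.141, 0.001, 3.07]
wrist_force: [0.1, -0.4, -5.4]
width: 0.0395
finger_force: 30.0
```

move_arm:
  steps: [0,0,0,0,0,-0.001,0,0,0,0,0,0,-0.0018,0,0,0,0,0,0,-0.0018,0]

```text
time: 8.8
tool_pos: [0.6192, -0.1506, 0.0333]
ee_rot: [-3.141, 0.001, 3.07]
wrist_force: [-1.2, -0.2, -1.0]
width: 0.0396
finger_force: 30.0
```

move_arm:
  steps: [0,0,0,0,0,0,0.55,0,0,0,0,0,0,0.55,0,0,0,0,0,0,0.55,0,0,0,0,0,0.02,0.55,0,0,0,0,0,0.06,0.6,0,0,0,0,0,0.11,1,0,0,0,0,0,0.16,1,0,0,0,0,0,0.2,1,0,0,0,0,0,0.2,1,0,0,0,0,0,0.2,1]

```text
time: 9.8
tool_pos: [0.6195, -0.1506, 0.2344]
ee_rot: [-3.141, 0.004, 3.07]
wrist_force: [-0.5, -0.0, -0.7]
width: 0.0921
finger_force: 0.0
```

```bash
python3 - <<'E'
from h import *
m=camera_model("wrist"); p,d=snapshot("wrist");t,T,o=tool()
k=cmask(p,(3,110,60),(18,255,255),(318,210)); print(t,rect(m,k,.03),jigpose(m))
vu=np.argwhere(k);P=w_depth(m,vu[:,::-1],d[k]);A=np.c_[P[:,:2]-P[:,:2].mean(0),np.ones(len(P))]
print(np.linalg.lstsq(A,P[:,2],rcond=None)[0])
cv2.imwrite("pics/w4.png",cv2.resize(p[100:300,170:470,::-1],None,fx=2.6,fy=2.6,interpolation=cv2.INTER_CUBIC))
E
```

```text
[ 0.61868208 -0.1503686   0.23192593] (0.6207, -0.1511, 77.6, 37.3, -3.9) (array([ 0.617  , -0.15065]), np.float64(0.16633343019369257), np.float64(85.86284501025642), array([ 0.611 , -0.2336]), array([ 0.623 , -0.0677]))
[-0.2259011   0.01639722  0.03074903]
```

View pics/w4.png

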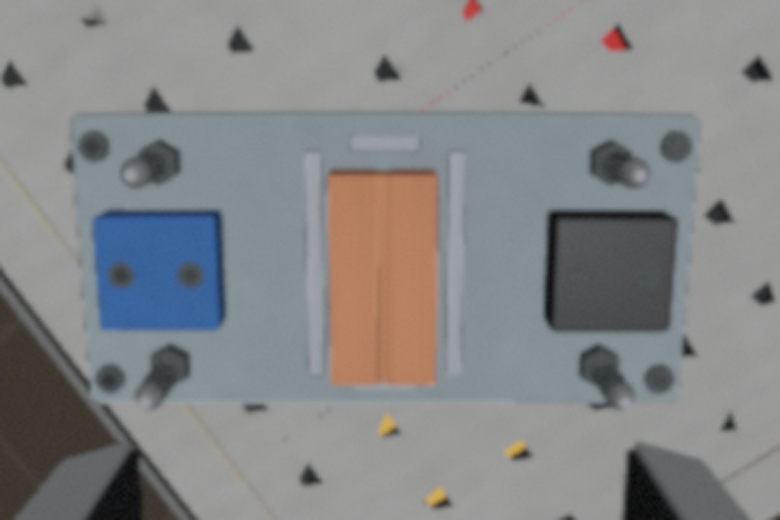

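```bash
python3 - <<'E'
from h import *
m=camera_model("wrist"); p,d=snapshot("wrist");t,T,o=tool()
k=cmask(p,(3,110,60),(18,255,255),(318,210)); print(t,o['ee_rot'],rect(m,k,.03))
e=cv2.erode(k.astype(np.uint8),np.ones((7,7)))>0
vu=np.argwhere(e);P=w_depth(m,vu[:,::-1],d[e])
for a in range(vu[:,0].min(),vu[:,0].max(),8):
    s=vu[:,0]//8==a//8; print(a,np.median(P[s],0).round(4),d[e][s].round(3)[:3])
# base plane for reference
for uv in((260,170),(380,170),(270,235),(370,235),(250,155)): print(uv,w_depth(m,[uv],[d[uv[1],uv[0]]]).round(4))
E
```

```text
[ 0.61796674 -0.15014572  0.22964521] [ 3.14026109 -0.00472757  3.06976221] (0.6204, -0.1511, 78.7, 37.5, -4.2)
174 [ 0.5854 -0.1486  0.0293] [0.364 0.363 0.366]
182 [ 0.5902 -0.1488  0.0293] [0.365 0.364 0.364]
190 [ 0.5976 -0.1494  0.0292] [0.366 0.367 0.367]
198 [ 0.6051 -0.15    0.0293] [0.368 0.37  0.368]
206 [ 0.6128 -0.1504  0.0293] [0.37  0.371 0.371]
214 [ 0.6205 -0.151   0.0293] [0.372 0.371 0.372]
222 [ 0.6284 -0.1517  0.0294] [0.374 0.375 0.374]
230 [ 0.6363 -0.1522  0.0292] [0.376 0.378 0.376]
238 [ 0.6442 -0.1528  0.0293] [0.38  0.377 0.378]
246 [ 0.6524 -0.1529  0.0293] [0.38  0.38  0.381]
(260, 170) [[ 0.5792 -0.2028  0.011 ]]
(380, 170) [[ 0.5879 -0.0858  0.0094]]
(270, 235) [[ 0.6458 -0.1999  0.0097]]
(370, 235) [[ 0.6532 -0.0982  0.0096]]
(250, 155) [[ 0.5641 -0.211   0.0106]]
```

move_arm:
  steps: [0,0,-1.751,-0.231,0.393,-0.01,1,0,0,-1.751,-0.231,0.393,-0.01,1,0,0,-1.751,-0.231,0.393,-0.01,1,0,0,-1.751,-0.231,0.393,-0.01,1,0,0,-1.751,-0.231,0.393,-0.01,1,0,0,-1.751,-0.231,0.393,-0.01,1,0,0,-1.751,-0.231,0.393,-0.01,1,0,0,-1.751,-0.231,0.393,-0.01,1,0,0,-1.751,-0.231,0.393,-0.01,1,0,0,-1.751,-0.231,0.393,-0.01,1,0,0,-1.751,-0.231,0.393,-0.01,1,0,0,-1.751,-0.231,0.393,-0.01,1]

```text
time: 11.2
tool_pos: [0.3864, 0.2433, 0.2208]
ee_rot: [-3.139, 0.002, 1.354]
wrist_force: [-0.3, 0.1, 0.6]
width: 0.0937
finger_force: 0.0
```

move_arm:
  steps: [0,0,0,0,0,0,1,0,0,0,0,0,0,1,0,0,0,0,0,0,1]

```text
time: 11.5
tool_pos: [0.3878, 0.2422, 0.2219]
ee_rot: [-3.141, 0.001, 1.359]
wrist_force: [-0.2, -0.2, 0.0]
width: 0.094
finger_force: 0.0
```

```bash
cat >> h.py <<'E'
def est(n,N=3,cam="wrist"):
    L=[]
    for _ in range(N):
        m=camera_model(cam); snapshot(cam); t,T,o=tool()
        s=silhouettes(cam,n)
        if s: r=rect(m,s[0]['pixels'],Z[n]); L.append([*r,*t,np.degrees(o['ee_rot'][2])]); print(n,round(s[0]['score'],2),s[0]['uv'].round() if hasattr(s[0]['uv'],'round') else s[0]['uv'],r,t.round(4),round(L[-1][-1],2))
    return np.median(L,0)
E
python3 - <<'E'
from h import *
est("stainless_coupon"); est("copper_bar",1)
E
```

```text
stainless_coupon 0.59 [314.0, 200.0] (0.386, 0.2428, 99.0, 49.9, 75.6) [0.3879 0.2422 0.2221] 77.82
stainless_coupon 0.55 [313.4, 203.0] (0.3858, 0.2428, 99.2, 50.5, 75.2) [0.388  0.2423 0.2224] 77.79
  return _methods._mean(a, axis=axis, dtype=dtype,
  ret = ret.dtype.type(ret / rcount)
```

move_arm:
  steps: [0,0,-0.042,-0.002,0.0005,-0.05,1,0,0,-0.042,-0.002,0.0005,-0.1,1,0,0,-0.042,-0.002,0.0005,-0.15,1,0,0,-0.042,-0.002,0.0005,-0.18,1,0,0,-0.042,-0.002,0.0005,-0.195,1,0,0,-0.042,-0.002,0.0005,-0.2,1,0,0,-0.042,-0.002,0.0005,-0.203,1,0,0,-0.042,-0.002,0.0005,-0.203,1,0,0,-0.042,-0.002,0.0005,-0.203,1]

```text
time: 12.8
tool_pos: [0.3869, 0.2436, 0.021]
ee_rot: [3.139, -0.002, 1.315]
wrist_force: [0.3, 0.2, 0.4]
width: 0.0938
finger_force: 0.0
```

Need 5.5 mm lower.

move_arm:
  steps: [0,0,0,-0.0005,-0.0005,-0.003,1,0,0,0,-0.0005,-0.0005,-0.005,1,0,0,0,-0.0005,-0.0005,-0.005,0,0,0,0,-0.0005,-0.0005,-0.005,0,0,0,0,-0.0005,-0.0005,-0.005,0,0,0,0,-0.0005,-0.0005,-0.005,0,0,0,0,-0.0005,-0.0005,-0.005,0,0,0,0,-0.0005,-0.0005,-0.005,0,0,0,0,-0.0005,-0.0005,-0.005,0,0,0,0,-0.0005,-0.0005,-0.005,0,0,0,0,-0.0005,-0.0005,-0.005,0]

```text
time: 13.9
tool_pos: [0.3854, 0.2426, 0.0146]
ee_rot: [3.142, -0.0, 1.315]
wrist_force: [-0.0, -0.6, 0.3]
width: 0.0492
finger_force: 30.0
```

move_arm:
  steps: [0,0,0,0,0,0.05,0,0,0,0.184,0.02,-0.04,0.09,0,0,0,0.184,0.23,-0.445,0.14,0,0,0,0.184,0.23,-0.445,0.14,0,0,0,0.184,0.23,-0.445,0.14,0,0,0,0.184,0.23,-0.445,0.14,0,0,0,0.184,0.23,-0.445,0.14,0,0,0,0.184,0.23,-0.445,0.14,0,0,0,0.184,0.23,-0.445,0.14,0,0,0,0.184,0.23,-0.445,0.14,0,0,0,0.184,0.23,-0.445,0.14,0,0,0,0.184,0.23,-0.445,0.14,0]

```text
time: 15.1
tool_pos: [0.6163, -0.2071, 0.1536]
ee_rot: [-3.142, 0.002, 1.495]
wrist_force: [-0.2, 0.8, -3.0]
width: 0.0487
finger_force: 30.0
```

move_arm:
  steps: [0,0,0,0,0,0,0,0,0,0,0,0,0,0,0,0,0,0,0,0,0]

```text
time: 15.4
tool_pos: [0.6147, -0.201, 0.1539]
ee_rot: [-3.14, -0.001, 1.5]
wrist_force: [-0.1, -0.3, -0.9]
width: 0.0493
finger_force: 30.0
```

```bash
python3 - <<'E'
from h import *
m=camera_model("wrist"); p,d=snapshot("wrist");t,T,o=tool();cv2.imwrite("pics/w5.png",p[:,:,::-1])
print(t,o['ee_rot'],o['width'])
Z['stainless_coupon']=t[2]-.0146+.005
print(est("stainless_coupon",2))
E
```

```text
[ 0.61482835 -0.20082291  0.15416075] [-3.14055585e+00 -7.46799948e-04  1.50089815e+00] 0.04903368116219974
stainless_coupon 0.73 [315.5, 275.4] (0.6156, -0.1993, 98.4, 49.9, 86.1) [ 0.6149 -0.2009  0.1544] 86.0
stainless_coupon 0.64 [314.3, 276.1] (0.6157, -0.1997, 99.5, 50.8, 86.7) [ 0.6151 -0.2012  0.1547] 85.99
[ 0.61565    -0.1995     98.95       50.35       86.4         0.61501766
 -0.20101394  0.15456687 85.9955989 ]
```

View pics/w5.png

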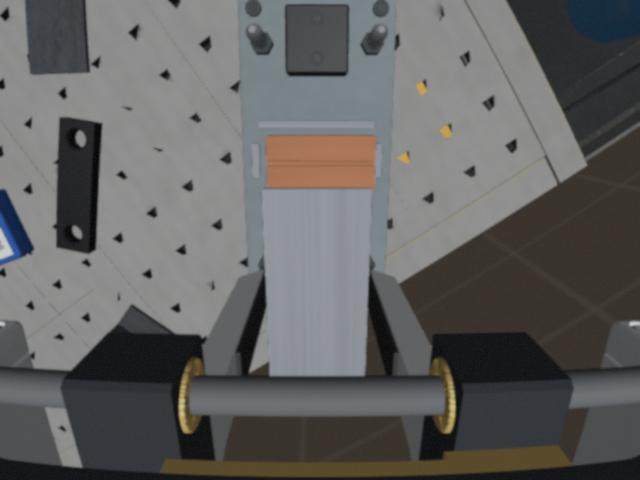

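move_arm:
  steps: [0,0,0,0,-0.0025,-0.05,0,0,0,0,0,-0.0025,-0.085,0,0,0,0,0,-0.0025,-0.1,0,0,0,0,0,-0.0025,-0.105,0,0,0,0,0,-0.0025,-0.105,0,0,0,0,0,-0.0025,-0.105,0]

```text
time: 16.25
tool_pos: [0.617, -0.2055, 0.0522]
ee_rot: [3.137, 0.001, 1.499]
wrist_force: [0.9, 0.5, -1.8]
width: 0.0493
finger_force: 30.0
```

move_arm:
  steps: [0,0,0,-0.001,0.001,-0.003,0,0,0,0,-0.001,0.001,-0.003,0,0,0,0,-0.001,0.001,-0.003,0,0,0,0,-0.001,0.001,-0.003,0]

```text
time: 16.65
tool_pos: [0.6146, -0.204, 0.047]
ee_rot: [3.141, 0.0, 1.499]
wrist_force: [-0.3, 0.0, -2.2]
width: 0.0496
finger_force: 30.0
```

Lower the last 2.3 mm, release a little (studs are clear), lift.

move_arm:
  steps: [0,0,0,0,0,-0.0015,0,0,0,0,0,0,-0.0023,0,0,0,0,0,0,-0.0023,0,0,0,0,0,0,-0.0023,0]

```text
time: 17.05
tool_pos: [0.6144, -0.204, 0.0446]
ee_rot: [3.141, 0.0, 1.499]
wrist_force: [-1.0, -0.1, 0.5]
width: 0.0496
finger_force: 30.0
```

move_arm:
  steps: [0,0,0,0,0,0,0.75,0,0,0,0,0,0,0.75,0,0,0,0,0,0,0.75,0,0,0,0,0,0.02,0.75,0,0,0,0,0,0.06,0.8,0,0,0,0,0,0.11,1,0,0,0,0,0,0.16,1,0,0,0,0,0,0.2,1,0,0,0,0,0,0.2,1,0,0,0,0,0,0.2,1,0,0,0,0,0,0.2,1]

```text
time: 18.15
tool_pos: [0.6137, -0.2037, 0.2419]
ee_rot: [-3.138, -0.001, 1.499]
wrist_force: [-0.9, -0.5, -0.9]
width: 0.0942
finger_force: 0.0
```

```bash
python3 - <<'E'
from h import *
Z['stainless_coupon']=.035; Z['copper_bar']=.03
est("stainless_coupon",2);est("black_rest",1)
m=camera_model("wrist"); p,d=snapshot("wrist")
s=silhouettes("wrist","stainless_coupon")[0]['pixels'];s=cv2.erode(s.astype(np.uint8),np.ones((7,7)))>0
P=w_depth(m,np.argwhere(s)[:,::-1],d[s]);print(np.linalg.lstsq(np.c_[P[:,:2]-P[:,:2].mean(0),np.ones(len(P))],P[:,2],rcond=None)[0])
cv2.imwrite("pics/w6.png",p[:,:,::-1])
E
```

```text
stainless_coupon 0.71 [318.3, 205.7] (0.6151, -0.2035, 99.5, 50.8, 85.9) [ 0.6135 -0.2036  0.2413] 85.9
stainless_coupon 0.71 [317.9, 113.9] (0.619, -0.1482, 224.3, 109.9, 85.2) [ 0.6136 -0.2036  0.2415] 85.9
black_rest 0.85 [316.1, 54.7] (0.6246, -0.0666, 46.8, 43.9, 86.5) [ 0.6139 -0.2037  0.2424] 85.9
[0.00937856 0.18908231 0.03621628]
```

View pics/w6.png

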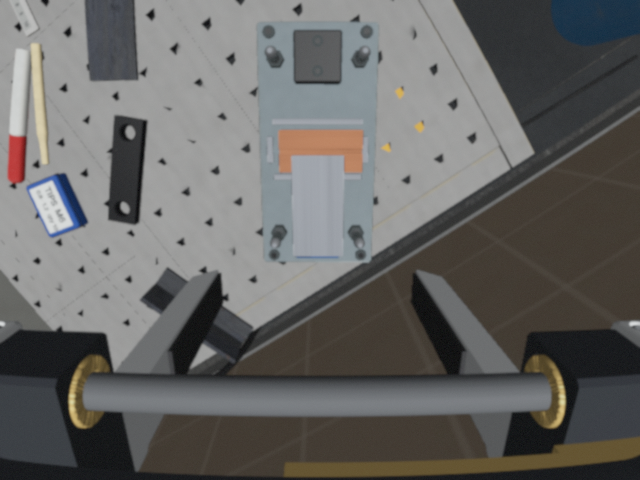

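move_arm:
  steps: [0,0,-0.022,-0.188,0.188,-0.02,1,0,0,-0.022,-0.188,0.188,-0.02,1,0,0,-0.022,-0.188,0.188,-0.02,1,0,0,-0.022,-0.188,0.188,-0.02,1,0,0,-0.022,-0.188,0.188,-0.02,1,0,0,-0.022,-0.188,0.188,-0.02,1,0,0,-0.022,-0.188,0.188,-0.02,1,0,0,-0.022,-0.188,0.188,-0.02,1,0,0,-0.022,-0.188,0.188,-0.02,1,0,0,-0.022,-0.188,0.188,-0.02,1,0,0,-0.022,-0.188,0.188,-0.02,1]

```text
time: 19.65
tool_pos: [0.427, -0.0167, 0.224]
ee_rot: [-3.141, 0.0, 1.476]
wrist_force: [0.1, -0.9, 0.3]
width: 0.0941
finger_force: 0.0
```

```bash
python3 - <<'E'
from h import *
est("dark_coupon",3);est("blue_strap",2);est("black_strap",2)
E
```

```text
dark_coupon 0.93 [311.8, 201.8] (0.424, -0.0147, 98.2, 51.9, 84.5) [ 0.4269 -0.0165  0.224 ] 84.58
dark_coupon 0.91 [313.4, 202.1] (0.4241, -0.015, 99.3, 49.9, 84.8) [ 0.4267 -0.0163  0.224 ] 84.6
dark_coupon 0.57 [314.8, 203.1] (0.4241, -0.0153, 98.5, 49.8, 84.8) [ 0.4265 -0.0161  0.2241] 84.62
blue_strap 0.96 [307.6, 70.8] (0.432, 0.1076, 110.9, 30.3, -88.9) [ 0.4264 -0.016   0.2242] 84.64
blue_strap 0.59 [308.3, 70.6] (0.432, 0.1078, 110.7, 30.5, -89.0) [ 0.4264 -0.0159  0.2243] 84.65
black_strap 0.59 [321.0, 329.7] (0.4191, -0.1536, 115.3, 32.6, 75.7) [ 0.4263 -0.0159  0.2243] 84.65
black_strap 0.91 [319.3, 331.0] (0.4189, -0.1541, 116.8, 32.6, 74.9) [ 0.4264 -0.0159  0.2243] 84.65
```

move_arm:
  steps: [0,0,0,-0.0022,0.001,-0.05,1,0,0,0,-0.0022,0.001,-0.1,1,0,0,0,-0.0022,0.001,-0.15,1,0,0,0,-0.0022,0.001,-0.18,1,0,0,0,-0.0022,0.001,-0.195,1,0,0,0,-0.0022,0.001,-0.202,1,0,0,0,-0.0022,0.001,-0.204,1,0,0,0,-0.0022,0.001,-0.204,1,0,0,0,-0.0022,0.001,-0.204,1,0,0,0,-0.0022,0.001,-0.204,1]

```text
time: 21.35
tool_pos: [0.4252, -0.0151, 0.0215]
ee_rot: [3.139, 0.0, 1.477]
wrist_force: [-0.1, -0.1, 0.5]
width: 0.0941
finger_force: 0.0
```

move_arm:
  steps: [0,0,0,-0.001,0,-0.003,1,0,0,0,-0.001,0,-0.0055,1,0,0,0,-0.001,0,-0.0055,0,0,0,0,-0.001,0,-0.0055,0,0,0,0,-0.001,0,-0.0055,0,0,0,0,-0.001,0,-0.0055,0,0,0,0,-0.001,0,-0.0055,0,0,0,0,-0.001,0,-0.0055,0,0,0,0,-0.001,0,-0.0055,0,0,0,0,-0.001,0,-0.0055,0,0,0,0,-0.001,0,-0.0055,0]

```text
time: 22.45
tool_pos: [0.4232, -0.0149, 0.0148]
ee_rot: [3.142, -0.0, 1.477]
wrist_force: [0.2, 0.9, 0.2]
width: 0.0497
finger_force: 30.0
```

move_arm:
  steps: [0,0,0,0,0,0.05,0,0,0,0.022,0,0,0.1,0,0,0,0.022,0.05,-0.02,0.13,0,0,0,0.022,0.199,-0.0835,0.13,0,0,0,0.022,0.199,-0.0835,0.13,0,0,0,0.022,0.199,-0.0835,0.13,0,0,0,0.022,0.199,-0.0835,0.13,0,0,0,0.022,0.199,-0.0835,0.13,0,0,0,0.022,0.199,-0.0835,0.13,0,0,0,0.022,0.199,-0.0835,0.13,0,0,0,0.022,0.199,-0.0835,0.13,0,0,0,0.022,0.199,-0.0835,0.13,0]

```text
time: 23.65
tool_pos: [0.6215, -0.0979, 0.1453]
ee_rot: [3.141, 0.0, 1.5]
wrist_force: [0.2, 0.6, -1.8]
width: 0.0493
finger_force: 30.0
```

```bash
python3 - <<'E'
from h import *
m=camera_model("wrist"); p,d=snapshot("wrist");t,T,o=tool()
print(t,o['ee_rot'],o['width'])
Z['dark_coupon']=t[2]-.0148+.005
est("dark_coupon",3)
cv2.imwrite("pics/w7.png",p[:,:,::-1])
E
```

```text
[ 0.62163518 -0.09800948  0.14534349] [3.14089175e+00 1.08357569e-04 1.49973238e+00] 0.0493343502200772
dark_coupon 0.72 [319.7, 278.8] (0.6227, -0.097, 98.7, 50.4, 86.1) [ 0.6218 -0.0981  0.1453] 85.93
dark_coupon 0.71 [316.9, 278.1] (0.6229, -0.0969, 98.1, 50.4, 85.9) [ 0.622  -0.0983  0.1451] 85.92
dark_coupon 0.85 [317.6, 278.5] (0.6228, -0.0967, 98.3, 49.8, 86.2) [ 0.6221 -0.0984  0.1449] 85.91
```

View pics/w7.png

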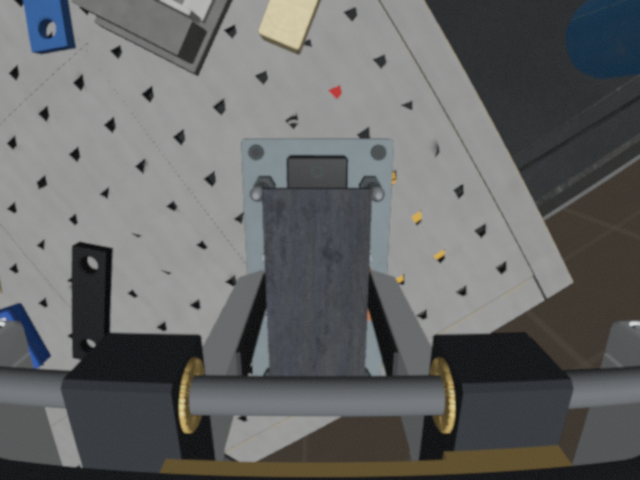

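move_arm:
  steps: [0,0,0,0,0,-0.05,0,0,0,0,0,0,-0.08,0,0,0,0,0,0,-0.09,0,0,0,0,0,0,-0.094,0,0,0,0,0,0,-0.096,0,0,0,0,0,0,-0.096,0,0,0,0,0,0,-0.096,0,0,0,0,0,0,-0.096,0]

```text
time: 24.8
tool_pos: [0.6231, -0.0987, 0.0504]
ee_rot: [3.139, 0.001, 1.499]
wrist_force: [-0.3, 0.4, -1.0]
width: 0.0494
finger_force: 30.0
```

move_arm:
  steps: [0,0,0,-0.0005,0,-0.002,0,0,0,0,-0.0005,0,-0.004,0,0,0,0,-0.0005,0,-0.004,0,0,0,0,-0.0005,0,-0.004,0]

```text
time: 25.2
tool_pos: [0.6218, -0.0985, 0.0449]
ee_rot: [3.141, 0.0, 1.499]
wrist_force: [-0.5, -0.4, -0.9]
width: 0.0493
finger_force: 30.0
```

Touching height (0.0448). Release and lift.

move_arm:
  steps: [0,0,0,0,0,-0.0003,0,0,0,0,0,0,-0.0003,0.75,0,0,0,0,0,-0.0003,0.75,0,0,0,0,0,-0.0003,0.75,0,0,0,0,0,0.02,0.75,0,0,0,0,0,0.06,0.8,0,0,0,0,0,0.11,1,0,0,0,0,0,0.16,1,0,0,0,0,0,0.19,1,0,0,0,0,0,0.19,1,0,0,0,0,0,0.19,1]

```text
time: 26.3
tool_pos: [0.6219, -0.0985, 0.2351]
ee_rot: [3.14, 0.0, 1.499]
wrist_force: [0.2, -0.0, -0.8]
width: 0.0939
finger_force: 0.0
```

```bash
python3 - <<'E'
from h import *
Z['dark_coupon']=Z['stainless_coupon']=.035
est("dark_coupon",2);est("stainless_coupon",1,"top");est("dark_coupon",1,"top")
E
```

```text
dark_coupon 0.95 [316.6, 206.8] (0.6225, -0.0982, 99.8, 51.8, 85.9) [ 0.6211 -0.0983  0.2331] 85.9
stainless_coupon 0.7 [455.9, 186.2] (0.6136, -0.2337, 46.8, 42.5, -11.8) [ 0.6209 -0.0982  0.2321] 85.9
dark_coupon 0.55 [382.5, 176.9] (0.6233, -0.0656, 50.9, 38.5, -4.9) [ 0.6212 -0.0983  0.233 ] 85.9
```

move_arm:
  steps: [0,0,0.089,-0.19,0.206,0,1,0,0,0.089,-0.19,0.206,0,1,0,0,0.089,-0.19,0.206,0,1,0,0,0.089,-0.19,0.206,0,1,0,0,0.089,-0.19,0.206,0,1,0,0,0.089,-0.19,0.206,0,1,0,0,0.089,-0.19,0.206,0,0.48,0,0,0.089,-0.19,0.206,0,0.48,0,0,0.089,-0.19,0.206,0,0.48,0,0,0.089,-0.19,0.206,0,0.48,0,0,0.089,-0.19,0.206,0,0.48,0,0,0.089,-0.19,0.206,0,0.48]

```text
time: 27.9
tool_pos: [0.4321, 0.107, 0.2345]
ee_rot: [-3.141, 0.0, 1.587]
wrist_force: [0.5, 0.7, -0.5]
width: 0.0497
finger_force: 0.0
```

```bash
python3 - <<'E'
from h import *
est("blue_strap",3)
m=camera_model("wrist"); p,d=snapshot("wrist");cv2.imwrite("pics/w8.png",p[:,:,::-1])
vv,uu=np.mgrid[0:265:2,0:640:2];uv=np.c_[uu.ravel(),vv.ravel()];dd=d[uv[:,1],uv[:,0]];ok=dd>0
P=w_depth(m,uv[ok],dd[ok]);s=(P[:,0]>.44)&(P[:,0]<.6)&(P[:,1]>.05)&(P[:,1]<.25)&(P[:,2]>.01)
print('vice max z',P[s,2].max()); near=s&(P[:,1]<.125)&(P[:,1]>.09);print('min x near',P[near,0].min() if near.any() else None)
E
```

```text
blue_strap 0.9 [311.9, 203.1] (0.4315, 0.108, 110.3, 29.5, -88.6) [0.432  0.1071 0.2345] 90.94
blue_strap 0.71 [316.7, 201.6] (0.4315, 0.1083, 108.5, 29.3, -88.6) [0.4319 0.1073 0.2346] 90.97
blue_strap 0.93 [317.4, 201.7] (0.4316, 0.108, 107.3, 30.0, -89.1) [0.4318 0.1075 0.2347] 90.99
vice max z 0.05333992356938433
min x near 0.4400384129210834
```

View pics/w8.png

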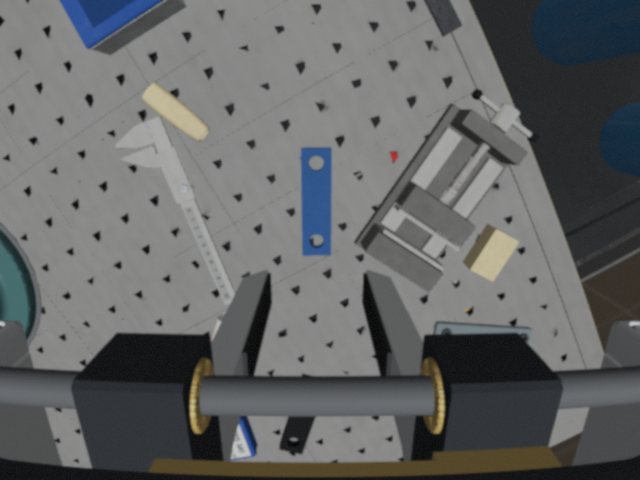

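move_arm:
  steps: [0,0,0,0,0.0005,-0.05,0.48,0,0,0,0,0.0005,-0.1,0.48,0,0,0,0,0.0005,-0.15,0.48,0,0,0,0,0.0005,-0.185,0.48,0,0,0,0,0.0005,-0.2,0.48,0,0,0,0,0.0005,-0.21,0.48,0,0,0,0,0.0005,-0.214,0.48,0,0,0,0,0.0005,-0.214,0.48,0,0,0,0,0.0005,-0.214,0.48,0,0,0,0,0.0005,-0.214,0.48]

```text
time: 29.25
tool_pos: [0.4328, 0.1082, 0.0221]
ee_rot: [3.139, -0.0, 1.588]
wrist_force: [1.1, 0.2, 0.6]
width: 0.0453
finger_force: 0.0
```

move_arm:
  steps: [0,0,0,-0.0005,0,-0.003,0.48,0,0,0,-0.0005,0,-0.004,0.48,0,0,0,-0.0005,0,-0.004,0,0,0,0,-0.0005,0,-0.004,0,0,0,0,-0.0005,0,-0.004,0,0,0,0,-0.0005,0,-0.004,0,0,0,0,-0.0005,0,-0.004,0]

```text
time: 29.95
tool_pos: [0.4312, 0.108, 0.0167]
ee_rot: [-3.142, 0.0, 1.588]
wrist_force: [-0.7, -0.6, 0.2]
width: 0.0294
finger_force: 30.0
```

move_arm:
  steps: [0,0,0,0,0,0.05,0,0,0,0,0,0,0.1,0,0,0,1.482,0.182,-0.343,0.13,0,0,0,1.482,0.182,-0.343,0.13,0,0,0,1.482,0.182,-0.343,0.13,0,0,0,1.482,0.182,-0.343,0.13,0,0,0,1.482,0.182,-0.343,0.13,0,0,0,1.482,0.182,-0.343,0.13,0,0,0,1.482,0.182,-0.343,0.13,0,0,0,1.482,0.182,-0.343,0.13,0,0,0,1.482,0.182,-0.343,0.13,0,0,0,1.482,0.182,-0.343,0.13,0]

```text
time: 31.15
tool_pos: [0.6132, -0.2372, 0.1445]
ee_rot: [3.141, -0.003, 3.042]
wrist_force: [0.8, 0.2, -2.0]
width: 0.0295
finger_force: 30.0
```

move_arm:
  steps: [0,0,0,0,0,-0.04,0,0,0,0,0,0,-0.04,0,0,0,0,0,0,-0.04,0,0,0,0,0,0,-0.04,0,0,0,0,0,0,-0.04,0,0,0,0,0,0,-0.04,0,0,0,0,0,0,-0.04,0]

```text
time: 31.85
tool_pos: [0.6136, -0.2351, 0.1079]
ee_rot: [-3.141, 0.002, 3.039]
wrist_force: [0.3, -0.1, -1.9]
width: 0.0299
finger_force: 30.0
```

```bash
python3 - <<'E'
from h import *
m=camera_model("wrist"); p,d=snapshot("wrist");t,T,o=tool()
print(t,o['ee_rot'],o['width'])
np.savez("w9.npz",p=p,d=d,t=t,T=T,**m)
Z['blue_strap']=t[2]-.0167+.012
est("blue_strap",3)
im=p[180:400,190:450,::-1];cv2.imwrite("pics/w9.png",cv2.resize(im,None,fx=2.7,fy=2.7,interpolation=cv2.INTER_CUBIC))
E
```

```text
[ 0.61348243 -0.23500629  0.10762082] [-3.14125462e+00  1.26503595e-03  3.03881847e+00] 0.029637517062096868
blue_strap 0.91 [314.2, 273.2] (0.6075, -0.2349, 101.0, 30.2, -5.9) [ 0.6134 -0.235   0.1074] 174.11
blue_strap 0.56 [315.8, 275.0] (0.6073, -0.2352, 101.4, 30.9, -5.3) [ 0.6132 -0.2349  0.1069] 174.11
blue_strap 0.98 [313.3, 272.9] (0.6072, -0.2349, 101.2, 30.6, -5.3) [ 0.6132 -0.2349  0.1068] 174.1
```

View pics/w9.png

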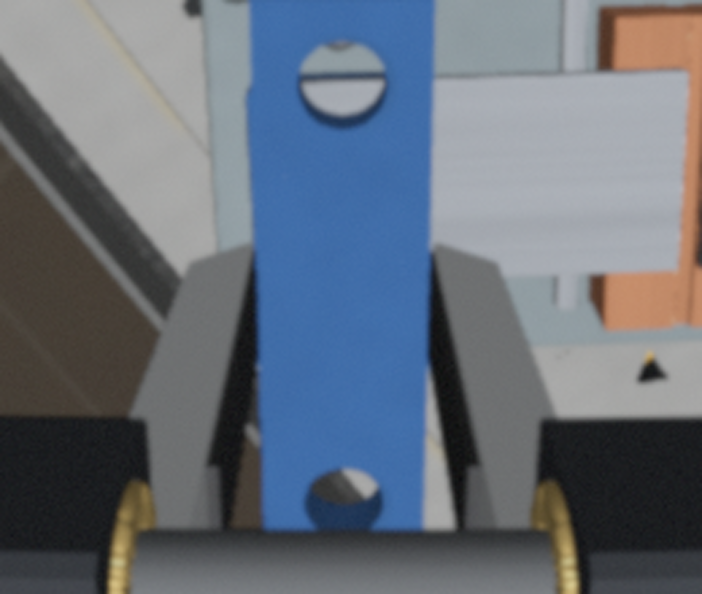

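```bash
python3 - <<'E'
from h import *
z=np.load("w9.npz");m={k:z[k] for k in('fx','fy','cx','cy','k1','rvec','tvec')};t,T=z['t'],z['T']
h=w_at(m,[[317.2,210.9],[317.2,366.7]],t[2]-.0047)[0]
print(h,(h-t)@T,np.hypot(*(h[0]-h[1])[:2]),h.mean(0))
m=camera_model("wrist");print(np.array(get_obs()['tool_pos']),get_obs()['ee_rot'])
u=np.array([np.sin(np.radians(4.1)),np.cos(np.radians(4.1))]);v=np.array([u[1],-u[0]])
c=np.array([.613,-.235]); 
for s in(-1,1): print(c+s*.04*v)
E
```

```text
[[ 0.57372544 -0.23114273  0.10292082]
 [ 0.65320787 -0.23934274  0.10292082]] [[ 0.03994951 -0.00023406  0.00464955]
 [-0.03995474 -0.0002364   0.00475063]] 0.07990430618583895 [ 0.61346665 -0.23524273  0.10292082]
[ 0.61312713 -0.23494258  0.10669165] [ 3.14148658e+00 -1.38538169e-04  3.03873068e+00]
[ 0.57310237 -0.2321401 ]
[ 0.65289763 -0.2378599 ]
```

move_arm:
  steps: [0,0,0.031,0,0,-0.01,0,0,0,0.031,0,0,-0.02,0,0,0,0.031,0,0,-0.022,0,0,0,0.031,0,0,-0.022,0,0,0,0.031,0,0,-0.022,0,0,0,0.031,0,0,-0.022,0]

```text
time: 32.8
tool_pos: [0.6135, -0.2351, 0.0854]
ee_rot: [-3.141, 0.001, 3.07]
wrist_force: [-0.3, -0.2, -2.3]
width: 0.0293
finger_force: 30.0
```

```bash
python3 - <<'E'
from h import *
m=camera_model("wrist"); p,d=snapshot("wrist");t,T,o=tool()
print(t,o['ee_rot'],o['width'])
im=p[180:400,190:450,::-1];cv2.imwrite("pics/w10.png",cv2.resize(im,None,fx=2.7,fy=2.7,interpolation=cv2.INTER_CUBIC))
E
```

```text
[ 0.61351989 -0.23509501  0.08538561] [-3.14130577e+00  1.04832339e-03  3.06960530e+00] 0.029744454930467908
```

View pics/w10.png

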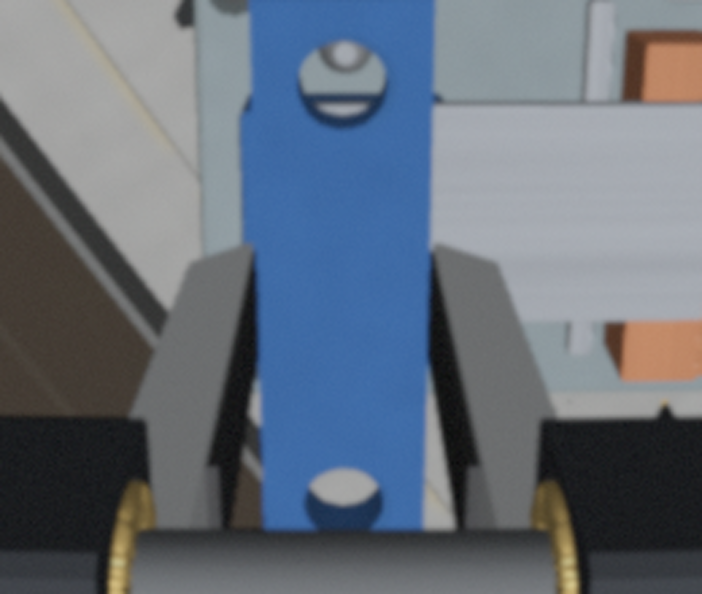

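```bash
python3 - <<'E'
from h import *
m=camera_model("wrist"); t,T,o=tool(); print(t)
for uv in ((317.8,200.4),(317.4,200)):
  s=w_at(m,uv,.059)[0][0];print(s,(s-t)@T)
E
```

```text
[ 0.61351989 -0.23509501  0.08538561]
[ 0.57294326 -0.23207253  0.059     ] [0.04071657 0.00010373 0.02634291]
[ 0.57272862 -0.23225525  0.059     ] [ 4.09175141e-02 -9.39597646e-05  2.63427559e-02]
```

move_arm:
  steps: [0,0,0,-0.0007,0,-0.006,0,0,0,0,-0.0007,0,-0.012,0,0,0,0,-0.0007,0,-0.018,0,0,0,0,-0.0007,0,-0.022,0,0,0,0,-0.0007,0,-0.022,0,0,0,0,-0.0007,0,-0.022,0]

```text
time: 33.45
tool_pos: [0.6124, -0.2349, 0.0625]
ee_rot: [3.141, -0.0, 3.07]
wrist_force: [0.1, -0.3, -2.9]
width: 0.0299
finger_force: 30.0
```

No contact; continue down to 0.052.

move_arm:
  steps: [0,0,0,0,0,-0.005,0,0,0,0,0,0,-0.008,0,0,0,0,0,0,-0.01,0,0,0,0,0,0,-0.01,0,0,0,0,0,0,-0.01,0]

```text
time: 33.95
tool_pos: [0.6125, -0.2349, 0.0527]
ee_rot: [3.141, -0.0, 3.07]
wrist_force: [0.4, 0.9, -2.5]
width: 0.03
finger_force: 30.0
```

move_arm:
  steps: [0,0,0,0,0,-0.001,0,0,0,0,0,0,-0.001,0,0,0,0,0,0,-0.001,0.5,0,0,0,0,0,-0.001,0.5,0,0,0,0,0,-0.001,0.5,0,0,0,0,0,0.02,0.5,0,0,0,0,0,0.06,0.5,0,0,0,0,0,0.11,0.5,0,0,0,0,0,0.16,0.5,0,0,0,0,0,0.18,0.5,0,0,0,0,0,0.18,0.5]

```text
time: 35.05
tool_pos: [0.6143, -0.2358, 0.2391]
ee_rot: [-3.138, 0.01, 3.07]
wrist_force: [-0.1, -0.2, -0.1]
width: 0.0471
finger_force: 0.0
```

```bash
python3 - <<'E'
from h import *
Z['blue_strap']=.047;Z['stainless_coupon']=Z['dark_coupon']=.035
est("blue_strap",2)
m,p,d=(camera_model("wrist"),*snapshot("wrist"))
s=silhouettes("wrist","blue_strap")[0]['pixels'];s=cv2.erode(s.astype(np.uint8),np.ones((5,5)))>0
P=w_depth(m,np.argwhere(s)[:,::-1],d[s]);s=abs(P[:,2]-.047)<.01;P=P[s];print(len(P),np.median(P[:,2]),np.linalg.lstsq(np.c_[P[:,:2]-P[:,:2].mean(0),np.ones(len(P))],P[:,2],rcond=None)[0])
E
```

```text
blue_strap 0.58 [316.3, 203.2] (0.6129, -0.2356, 108.2, 29.8, -3.6) [ 0.6133 -0.2353  0.2352] 175.89
blue_strap 0.84 [314.9, 206.3] (0.6121, -0.2353, 110.1, 30.3, -3.7) [ 0.6118 -0.2346  0.2304] 175.88
2686 0.04644387551115636 [-0.00161533  0.00335349  0.04645818]
```

move_arm:
  steps: [0,0,-1.76,-0.193,0.081,0,0.48,0,0,-1.76,-0.193,0.081,0,0.48,0,0,-1.76,-0.193,0.081,0,0.48,0,0,-1.76,-0.193,0.081,0,0.48,0,0,-1.76,-0.193,0.081,0,0.48,0,0,-1.76,-0.193,0.081,0,0.48,0,0,-1.76,-0.193,0.081,0,0.48,0,0,-1.76,-0.193,0.081,0,0.48,0,0,-1.76,-0.193,0.081,0,0.48,0,0,-1.76,-0.193,0.081,0,0.48,0,0,-1.76,-0.193,0.081,0,0.48,0,0,-1.76,-0.193,0.081,0,0.48]

```text
time: 36.55
tool_pos: [0.4189, -0.1536, 0.2311]
ee_rot: [-3.139, -0.001, 1.304]
wrist_force: [1.0, -0.1, -1.1]
width: 0.0454
finger_force: 0.0
```

move_arm:
  steps: [0,0,0,0,0,0,0.48,0,0,0,0,0,0,0.48,0,0,0,0,0,0,0.48]

```text
time: 36.85
tool_pos: [0.4193, -0.1538, 0.2322]
ee_rot: [-3.141, -0.0, 1.311]
wrist_force: [-1.2, 0.0, 0.1]
width: 0.0451
finger_force: 0.0
```

```bash
python3 - <<'E'
from h import *
est("black_strap",3)
print(get_obs()['ee_rot'])
E
```

```text
black_strap 0.56 [317.9, 205.2] (0.4194, -0.1562, 110.2, 30.8, 75.3) [ 0.4193 -0.1539  0.2324] 75.11
black_strap 0.55 [316.0, 203.2] (0.4193, -0.1559, 111.4, 31.6, 75.5) [ 0.4194 -0.1539  0.2326] 75.08
black_strap 0.61 [318.1, 205.2] (0.419, -0.1558, 109.3, 29.8, 74.9) [ 0.4195 -0.1539  0.2327] 75.07
[3.14143596e+00 3.54856390e-05 1.31004639e+00]
```

move_arm:
  steps: [0,0,0,0,-0.002,-0.05,0.48,0,0,0,0,-0.002,-0.1,0.48,0,0,0,0,-0.002,-0.15,0.48,0,0,0,0,-0.002,-0.185,0.48,0,0,0,0,-0.002,-0.2,0.48,0,0,0,0,-0.002,-0.208,0.48,0,0,0,0,-0.002,-0.212,0.48,0,0,0,0,-0.002,-0.212,0.48,0,0,0,0,-0.002,-0.212,0.48,0,0,0,0,-0.002,-0.212,0.48]

```text
time: 38.15
tool_pos: [0.4204, -0.1564, 0.022]
ee_rot: [3.139, 0.001, 1.31]
wrist_force: [-0.1, -0.3, 0.3]
width: 0.0449
finger_force: 0.0
```

move_arm:
  steps: [0,0,0,-0.0005,0,-0.003,0.48,0,0,0,-0.0005,0,-0.004,0.48,0,0,0,-0.0005,0,-0.004,0,0,0,0,-0.0005,0,-0.004,0,0,0,0,-0.0005,0,-0.004,0,0,0,0,-0.0005,0,-0.004,0,0,0,0,-0.0005,0,-0.004,0]

```text
time: 38.85
tool_pos: [0.4188, -0.1559, 0.0167]
ee_rot: [-3.141, 0.0, 1.31]
wrist_force: [-1.1, 1.0, 0.4]
width: 0.0296
finger_force: 30.0
```

move_arm:
  steps: [0,0,0,0,0,0.05,0,0,0,0,0,0,0.1,0,0,0,1.76,0.206,0.0905,0.12,0,0,0,1.76,0.206,0.0905,0.12,0,0,0,1.76,0.206,0.0905,0.12,0,0,0,1.76,0.206,0.0905,0.12,0,0,0,1.76,0.206,0.0905,0.12,0,0,0,1.76,0.206,0.0905,0.12,0,0,0,1.76,0.206,0.0905,0.12,0,0,0,1.76,0.206,0.0905,0.12,0,0,0,1.76,0.206,0.0905,0.12,0,0,0,1.76,0.206,0.0905,0.12,0]

```text
time: 40.05
tool_pos: [0.6247, -0.0653, 0.1355]
ee_rot: [-3.142, -0.002, 2.816]
wrist_force: [0.6, -0.6, -2.6]
width: 0.0299
finger_force: 30.0
```

move_arm:
  steps: [0,0,0.258,0,0,0,0,0,0,0.258,0,0,0,0,0,0,0.258,0,0,-0.04,0,0,0,0.258,0,0,-0.05,0,0,0,0.258,0,0,-0.05,0,0,0,0.258,0,0,-0.05,0,0,0,0.258,0,0,-0.05,0]

```text
time: 40.75
tool_pos: [0.626, -0.0656, 0.0885]
ee_rot: [-3.141, 0.003, 3.068]
wrist_force: [0.3, -0.3, -2.0]
width: 0.0297
finger_force: 30.0
```

```bash
python3 - <<'E'
from h import *
m=camera_model("wrist"); p,d=snapshot("wrist");t,T,o=tool()
print(t,o['ee_rot'],o['width'])
np.savez("w11.npz",p=p,d=d,t=t,T=T,**m)
im=p[180:400,190:450,::-1];cv2.imwrite("pics/w11.png",cv2.convertScaleAbs(cv2.resize(im,None,fx=2.7,fy=2.7,interpolation=cv2.INTER_CUBIC),alpha=1.5))
E
```

```text
[ 0.62608495 -0.06563134  0.08867807] [-3.14133072  0.00321465  3.06771124] 0.02952416564281316
```

View pics/w11.png

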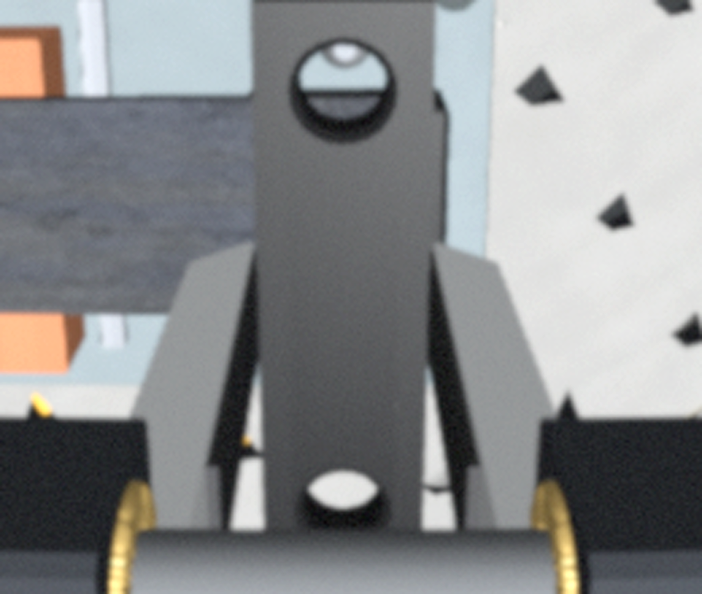

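```bash
python3 - <<'E'
from h import *
z=np.load("w11.npz");m={k:z[k] for k in('fx','fy','cx','cy','k1','rvec','tvec')};t,T=z['t'],z['T']
f=lambda c,r:(190+c/2.7,180+r/2.7)
h=w_at(m,[f(343.5,84.5),f(343.5,87.5),f(344.5,507)],t[2]-.0047)[0]
print((h-t)@T)
s=w_at(m,[f(345,49),f(345,52)],.059)[0];print(s,(s-t)@T)
e=w_at(m,[f(343,2)],t[2]-.0047)[0];print('end',(e-t)@T)
E
```

```text
[[ 4.01100890e-02 -2.27275575e-04  4.57114345e-03]
 [ 3.96084784e-02 -2.27341568e-04  4.57275597e-03]
 [-4.00579110e-02 -4.78800164e-05  4.82880978e-03]]
[[ 0.58495612 -0.06249124  0.059     ]
 [ 0.58552045 -0.06253289  0.059     ]] [[0.04134361 0.00010338 0.02954529]
 [0.04077774 0.0001035  0.02954711]]
end [[ 0.05362438 -0.00030532  0.00452772]]
```

move_arm:
  steps: [0,0,0,-0.0012,0,-0.006,0,0,0,0,-0.0012,0,-0.012,0,0,0,0,-0.0012,0,-0.018,0,0,0,0,-0.0012,0,-0.024,0,0,0,0,-0.0012,0,-0.025,0,0,0,0,-0.0012,0,-0.025,0]

```text
time: 41.4
tool_pos: [0.6234, -0.0654, 0.061]
ee_rot: [3.141, -0.001, 3.068]
wrist_force: [-0.4, -0.6, -1.8]
width: 0.0296
finger_force: 30.0
```

move_arm:
  steps: [0,0,0,0.001,0,-0.004,0,0,0,0,0.001,0,-0.0075,0,0,0,0,0.001,0,-0.0085,0,0,0,0,0.001,0,-0.0085,0,0,0,0,0.001,0,-0.0085,0]

```text
time: 41.9
tool_pos: [0.6248, -0.0654, 0.0533]
ee_rot: [3.141, 0.0, 3.068]
wrist_force: [-0.1, -0.0, -2.0]
width: 0.0298
finger_force: 30.0
```

move_arm:
  steps: [0,0,0,0,0,-0.0015,0,0,0,0,0,0,-0.0015,0,0,0,0,0,0,-0.0015,0.5,0,0,0,0,0,-0.0015,0.5,0,0,0,0,0,-0.0015,0.5,0,0,0,0,0,0.02,0.5,0,0,0,0,0,0.06,0.5,0,0,0,0,0,0.11,0.5,0,0,0,0,0,0.16,0.5,0,0,0,0,0,0.2,0.5,0,0,0,0,0,0.2,0.5,0,0,0,0,0,0.2,0.5]

```text
time: 43.1
tool_pos: [0.6253, -0.0655, 0.255]
ee_rot: [-3.141, 0.004, 3.068]
wrist_force: [0.8, -0.1, -1.0]
width: 0.0475
finger_force: 0.0
```

move_arm:
  steps: [0,0,0,0.02,-0.07,0,0.5,0,0,0,0.02,-0.07,0,0.5,0,0,0,0.02,-0.07,0,0.5,0,0,0,0.02,-0.07,0,0.5,0,0,0,0.02,-0.07,0,0.5,0,0,0,0.02,-0.07,0,0.5]

```text
time: 43.7
tool_pos: [0.6445, -0.1342, 0.253]
ee_rot: [3.141, -0.001, 3.069]
wrist_force: [0.6, 0.5, 0.9]
width: 0.0465
finger_force: 0.0
```

```bash
python3 - <<'E'
from h import *
Z.update(blue_strap=.047,black_strap=.047,stainless_coupon=.035,dark_coupon=.035)
for n in("blue_strap","black_strap","stainless_coupon","dark_coupon"): est(n,1)
m,p,d=(camera_model("wrist"),*snapshot("wrist"))
for n in("blue_strap","black_strap"):
    s=silhouettes("wrist",n)[0]['pixels'];s=cv2.erode(s.astype(np.uint8),np.ones((5,5)))>0
    P=w_depth(m,np.argwhere(s)[:,::-1],d[s]);P=P[abs(P[:,2]-.047)<.008];print(n,len(P),np.median(P[:,2]),np.linalg.lstsq(np.c_[P[:,:2]-P[:,:2].mean(0),np.ones(len(P))],P[:,2],rcond=None)[0])
for uv in ((318,190),):print(w_depth(m,[uv],[d[uv[1],uv[0]]]))
cv2.imwrite("pics/w12.png",cv2.resize(p[100:300,170:470,::-1],None,fx=2.6,fy=2.6,interpolation=cv2.INTER_CUBIC))
E
```

```text
blue_strap 0.68 [210.8, 180.7] (0.6131, -0.234, 108.9, 33.2, -3.6) [ 0.6446 -0.1342  0.2533] 175.85
black_strap 0.86 [387.1, 183.0] (0.6257, -0.0666, 109.0, 32.0, -4.4) [ 0.6447 -0.1345  0.2535] 175.84
stainless_coupon 0.82 [262.8, 177.3] (0.6162, -0.1869, 67.1, 49.3, 85.5) [ 0.6448 -0.1349  0.2536] 175.81
dark_coupon 0.62 [335.7, 180.1] (0.6211, -0.1147, 68.2, 48.1, 85.9) [ 0.6448 -0.1352  0.2535] 175.79
blue_strap 2842 0.04635254692896856 [ 0.00061086 -0.01537949  0.04630187]
black_strap 2684 0.04654626361076086 [-0.00067041 -0.00325562  0.04653258]
[[ 0.63087241 -0.13323001  0.03427771]]
```

View pics/w12.png

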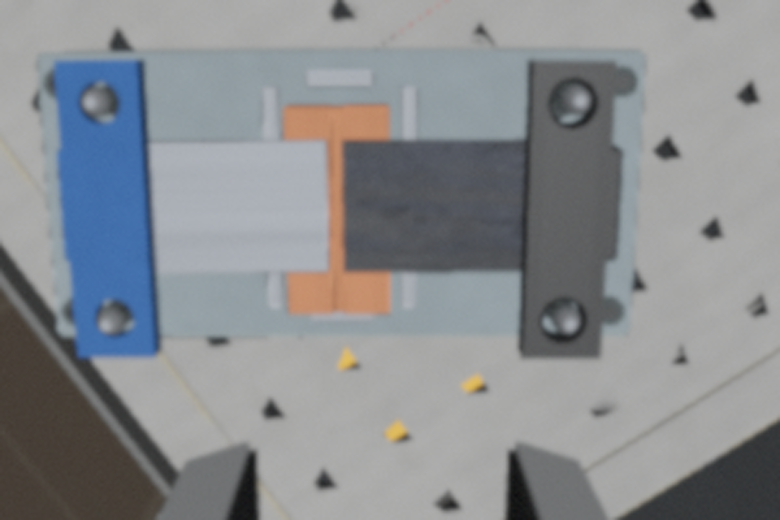

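```bash
python3 -c "
from bench import *
print(close_job())"
```

```text
the job is handed in; nothing more can be done
None
```

The jig is loaded and the job was handed in at about 44 s. The final wrist picture shows the copper bar between the lips, the stainless and dark coupons on their own rests with about 6 mm root gap, and each strap flat on its coupon with both studs through. The gripper is open and clear, and I did not touch the tee coupon or the brass block. The hand-in call returned no verdict.

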